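# Load the autosampler and hold its sprung hood

## Robot

A 6-joint arm with a two-finger parallel gripper is mounted at the origin on the work surface. World frame = base frame: x ahead of the robot, y to its left, z up, the work surface at z = 0. Lengths are in m, angles in rad, forces in N, time in s.
With the tool pointing down it reaches from about 0.275 to 0.725 m from the base axis. Payload 5.6 kg.
Tool frame: the origin (TCP) lies midway between the tips of the shut fingers; the grasp point (between the pads) lies 19 mm behind it; z points along the fingers, y is the direction in which the jaws open and shut (so a half turn about z gives the same grasp; the last joint's range is limited). The gripper opens to 85 mm and grips with 20 to 120 N. Pads are 22 mm wide; open, the fingers measure 114 mm over their backs; the gripper's body (76 mm by 85 mm) begins 54 mm behind the grasp point. The pads swing forward as they close: fully open they stand 13 mm farther back than shut.
Start: joints at [1.417, 0.255, 0.108, 0, -1.424, -0.285], TCP at [0.234, 0.498, 0.231] pointing down, gripper open.
Joint ranges: [-2.95, 2.95], [-1.21, 1.97], [-1.09, 1.5], [-2.87, 1.71], [-2.94, -0.07], [-3.05, 3.05]. Speed limits (rad/s): [2.57, 2.57, 3.14, 3.14, 3.14, 3.14].

## Interface

Orientations are given as a unit quaternion [w, x, y, z].
In Python, from rig import read_state, cams, workorder gives the robot as it stands.
- The arm moves only by the shell command python3 -m crank 'ROWS' [OPENING] [FORCE]. ROWS is JSON, a list of rows, each a list of 6 numbers: the shift along the tool's x, y, z in mm, then the turn, a rotation vector about the tool's x, y, z in degrees. A call has exactly 5 rows; each row is the pose to reach, as a shift and turn from the pose commanded when the call began, along the tool's axes at that moment; what a row does not reach only later rows make up. A row lasts 1/10 s, in which the tool goes at most 50 mm and 8.59 degrees, less where a joint would pass 70% of its speed; a pose out of reach is approached as far as the arm can. A call with a gripper value outside its range is refused whole. OPENING is the opening, from 0 (shut) to 1 (fully open), set as the call begins (- or left out, the last holds). The fingers move at their own pace and stop on an object; FORCE is the grip in N (left out, the last holds). Time passes only in rows, so rows that repeat a pose let the fingers close, or fill a call up. It gives the time, the measured TCP pose, the force and the opening at its end, in the units of the state.
- read_state(): the state, without advancing time (a new reading comes with each control period).
- cams.read_camera(name): name is "scene" or "top" or "wrist"; returns (picture, depth): 420x560x3 uint8, blue, green, red; 420x560 float32, m along the optical axis (not along the pixel's ray), 0 where there is no reading.
- cams.get_calibration(name): a dict with "mtx" (3x3 intrinsics, pixels), "k1" (the pictures are not rectified: a ray, as slopes to the right and down, at radius r is drawn at 1 + k1 r^2 times it, then the intrinsics apply), "R" (3x3) and "t" (3): a world point X has camera coordinates R X + t. Camera axes: x right, y down, z forward; pixel columns grow to the right and rows downward; lengths in m; the calibration is good to about 2 mm. A picture is of the moment at which its call begins: read the wrist's pose just before it. get_calibration takes no time and is no camera call; for the wrist camera it gives the pose at the moment of the call.
- workorder.sign_off(): hands the job in, once; it reports no verdict.
Trained networks look in the newest picture that a camera, given by its name, has taken for a name from the list of things; names that differ only in an ending like _2 or _b are one class to them, and where a whole thing is asked for, a point or a joint stands for the part that bears it (a point fixed in the world has none). Each returns a list of dicts, best first, with "score" (0 to 1); they miss things now and then, are a little off and sometimes report something else, mostly with a low value. They report only what shows in the picture. A call takes as long as a camera call. They do not tell look-alikes from the thing itself.
- cams.recognise(name, camera): "point" ([column, row] in pixels, amid what is visible of it).
The state is a dict: "clock": time; "joint_positions": joint angles; "qvel": joint speeds; "effort": joint torques, N m; "tool_pos": TCP position; "eef_rot": TCP orientation; "ft_force": force on the tool from outside, world axes, zero at the start; "moment": the same for the moment, N m; "grip_width": finger opening in m.
Only numpy, scipy, OpenCV 4.12 (cv2) and the standard library are available. Lean on these libraries where they do the work, as an engineer would, in place of code of your own. Each camera call takes 0.05 s, during which the arm holds its last target.

## Task

Load the autosampler: slide the tray of vials between the guides, under the closed hood, until it is fully home against the stops, its vials still standing. Then lift the hood past its balance point, to feel that the hinge springs still carry it, ease it back to just below that point and finish there, still holding the hood up by hand while I fit the needle: do not let go of it. Don't let the hood fly up or drop, and leave the other things on the bench alone.

Things in the scene. Friction and masses are not known exactly. Their poses are not given: they have to be found in the camera images.
- autosampler: White bench instrument, fixed: 240 mm deep, 135 mm wide, 132 mm high, a hinged clear hood on top. Origin: centre of its footprint on the bench; x points from its front to its back, z up. Bay: open in front, the bench is its floor, side walls 111 mm apart (3 mm play each side of the tray), from x = -120 mm; flared guides 30 mm high lead in from x = -153 mm. A pump stands beside it at its back right (to 150 mm high).
- bay_home (a point): Where the tray's centre lies when the tray is fully home, pressed on the two rubber stops at the back of the bay; 50 mm before the instrument's centre, 18 mm above the bench. x points into the bay (the way to push), y across it. Then the tray's near end is level with the instrument's front and the handle stands out. The hood's front panel ends 85 mm above the bench; the loaded tray, 62 mm high, passes below.
- tray_mid (a point): Loose aluminium vial tray on the bench: box 136 x 105 x 36 mm high, walls and floor 4 mm, 4 x 3 cells, a straight black handle level out of one short side; about 0.5 kg loaded. This point: centre of the box, 18 mm above its underside. x points away from the handle (the end that goes in first), y along the short side, z up. Slide it on the bench; lifted by the handle it would droop.
- tray_handle (a point): Best grip point on the tray's handle: 136 mm behind the tray's centre (tray x = -136 mm), 30 mm above the bench. The handle is a bar 96 mm long, 14 mm wide and 22 mm high (19 to 41 mm above the bench), ending 25 mm farther out in an 18 mm thick round knob. Axes as the tray: the fingers close across the bar along y.
- hood (a joint): Opening angle of the hood (rad): 0 shut, 1.25 at its upper stop. 205 mm from hinge to front edge, 0.85 kg, carried by springs wound in the hinge. Balance point 0.80 (46 degrees): below it the hood sinks shut, above it the springs swing it up, within 0.03 it may stand still. Under 3 N at the bar moves it. Clearly past: beyond 0.87. Just below: 0.03 to 0.2 under the balance point.
- hood_bar (a point): Middle of the hood's grip bar: dark steel rod 12 mm thick, 120 mm long, parallel to the hinge, on two posts 104 mm apart near the hood's front edge, its centre 40 mm above the hood plate. Shut it stands 172 mm above the bench, at the balance point about 296 mm. y runs along the rod. The fingers can point straight down all the way, closing across the rod, which turns between them.
- hood_hinge (a point): Middle of the hood's hinge line, at the instrument's back, 132 mm above the bench; fixed. Axes as bay_home: x to the back, the hinge line along y. With the hood shut the bar is 190 mm in front of this point (x = -190 mm) and 40 mm above it; opening, it rises and swings towards +x about the hinge line.
- vial0_mid (a point): One of four glass vials, 25 mm thick and 58 mm tall with a white cap and paper label, standing in a cell of the tray on its 4 mm floor with 2 mm play; to stay upright there. This point is its mid-height, z along it.
- vial1_mid (a point): One of four glass vials, 25 mm thick and 58 mm tall with a white cap and paper label, standing in a cell of the tray on its 4 mm floor with 2 mm play; to stay upright there. This point is its mid-height, z along it.
- vial2_mid (a point): One of four glass vials, 25 mm thick and 58 mm tall with a white cap and paper label, standing in a cell of the tray on its 4 mm floor with 2 mm play; to stay upright there. This point is its mid-height, z along it.
- vial3_mid (a point): One of four glass vials, 25 mm thick and 58 mm tall with a white cap and paper label, standing in a cell of the tray on its 4 mm floor with 2 mm play; to stay upright there. This point is its mid-height, z along it.
- spare_vial: Bystander: a fifth vial of the same kind, standing alone on the bench; not part of the job. The point is the centre of its underside.
- dish: Bystander: covered culture dish, 92 mm across, 17 mm high. The point is the centre of its underside.
- water: Bystander: upright clear drinks bottle with a green cap, 62 mm thick, 170 mm tall. The point is the centre of its underside.
- radio: Bystander: black hand-held radio lying on the bench, 115 x 58 x 34 mm, its aerial reaching 130 mm beyond one end along x. The point is at its underside, mid-length.
- pen: Bystander: marker pen lying on the bench, 140 mm long, 17 mm thick. The point is at its underside, mid-length.
- forceps: Bystander: steel forceps lying on the bench, 130 mm long, 8 mm high. The point is at its underside, mid-length.
- jar: Bystander: amber glass jar with a dark lid, 66 mm thick, 75 mm tall. The point is the centre of its underside.
Mind the look-alikes: they are no part of the job. Leave any green look-alike of the part that bears vial0_mid alone.

How it is judged:
By the outcome, as a careful person would: the job done as asked, in the order asked, and still so for the second after the job is handed in, while the arm keeps its last pose, push and grip.
It also fails if it takes over 54 s, if anything falls off the work surface, if the arm or the gripper's body presses on something with over 40 N, if the wrist force passes 120 N, or if a joint passes its speed limit or range.

## Working session

There is one attempt and no reset: what is moved stays moved. The work goes in short steps, Python scripts to look and compute and a shell command to move; the robot and the scene stay as the last step left them, time stands still between calls to the robot, and variables do not carry over. Pictures are saved under pics/ and viewed, and the job is handed in when it is done.

```bash
ls; mkdir -p pics
python3 - <<'E'
from rig import read_state, cams, workorder
import cv2, numpy as np
s=read_state(); print(s)
for c in ["scene","top"]:
    p,d=cams.read_camera(c); cv2.imwrite(f"pics/{c}0.png",p); np.save(f"pics/{c}0.npy",d)
    for n in ["tray_mid","tray_handle","hood_bar","autosampler","vial0_mid","spare_vial","dish","water","radio","pen","forceps","jar","hood"]:
        try: print(c,n,[(np.round(r["point"]).tolist(),round(r["score"],2)) for r in cams.recognise(n,c)][:6])
        except Exception as e: print(n,e)
print(read_state()["clock"])
E
```

```text
pics
{'clock': 0.0, 'joint_positions': array([ 1.41664407e+00,  2.55753005e-01,  1.07010501e-01, -4.97649875e-04,
       -1.42392309e+00, -2.84593178e-01]), 'qvel': array([-0.0009938 ,  0.00207875,  0.0008287 , -0.00410015, -0.0006042 ,
       -0.0020486 ]), 'effort': array([-2.53851313e-04, -3.86624944e+01,  2.37937438e+01,  5.36493033e+00,
       -6.19443730e-03,  1.36248926e-05]), 'tool_pos': array([0.23337276, 0.49747619, 0.23039151]), 'eef_rot': array([ 9.48687434e-04,  9.76025718e-01, -2.17653081e-01, -1.84674481e-04]), 'ft_force': array([ 0.34353231,  0.44207193, -0.78087297]), 'moment': array([-0.02043207,  0.01309516, -0.01219092]), 'grip_width': 0.08528416020817398}
scene tray_mid [([230.0, 266.0], 0.83)]
scene tray_handle [([226.0, 266.0], 0.69)]
scene hood_bar [([309.0, 162.0], 0.92), ([325.0, 172.0], 0.68), ([239.0, 257.0], 0.65)]
scene autosampler [([324.0, 170.0], 0.88)]
scene vial0_mid [([226.0, 299.0], 0.8), ([275.0, 268.0], 0.6)]
scene spare_vial [([324.0, 173.0], 0.61), ([363.0, 262.0], 0.56)]
scene dish [([321.0, 303.0], 0.97)]
scene water [([288.0, 314.0], 0.88)]
[... 251 characters left out ...]
d [([309.0, 158.0], 0.74), ([236.0, 243.0], 0.72), ([284.0, 317.0], 0.16)]
top tray_mid [([318.0, 243.0], 0.72)]
top tray_handle [([316.0, 246.0], 0.81)]
top hood_bar [([171.0, 236.0], 0.65)]
top autosampler [([159.0, 229.0], 0.81)]
top vial0_mid [([325.0, 204.0], 0.61), ([320.0, 230.0], 0.5), ([304.0, 199.0], 0.48)]
top spare_vial [([251.0, 142.0], 0.58), ([328.0, 296.0], 0.51)]
top dish [([304.0, 154.0], 0.92), ([252.0, 142.0], 0.31)]
top water [([360.0, 152.0], 0.83), ([291.0, 231.0], 0.49), ([166.0, 231.0], 0.45)]
top radio [([425.0, 262.0], 0.57)]
top pen [([324.0, 299.0], 0.81), ([360.0, 154.0], 0.57)]
top forceps []
top jar [([403.0, 180.0], 0.7)]
top hood [([168.0, 232.0], 0.94)]
1.4
```

View pics/scene0.png

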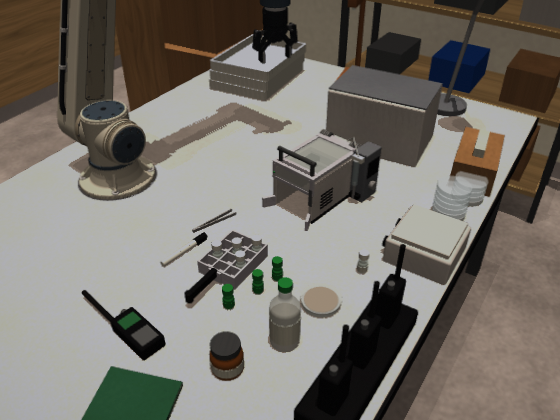

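View pics/top0.png

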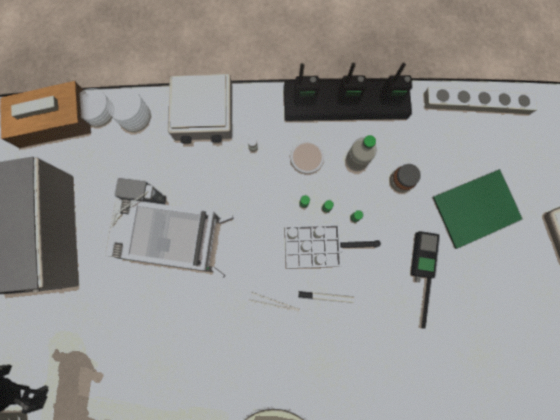

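The scene shows a tray with white-capped vials at top (312,246), its handle to the right (360,244), and the instrument at (170,237) with its mouth facing right. There are three green-capped look-alikes at top (305,201), (328,206) and (358,216), and a spare vial at (253,145).

```bash
cat > h.py <<'E'
from rig import read_state, cams, workorder
import cv2, numpy as np
from scipy.spatial.transform import Rotation as Rn
def ray(cal,uv):
    m=cal["mtx"];xd=(uv[0]-m[0,2])/m[0,0];yd=(uv[1]-m[1,2])/m[1,1]
    rd=np.hypot(xd,yd);r=rd
    for _ in range(30): r=rd/(1+cal["k1"]*r*r)
    f=r/rd if rd>0 else 1
    return np.array([xd*f,yd*f,1.])
def w_depth(cal,uv,z): return cal["R"].T@(ray(cal,uv)*z-cal["t"])
def w_plane(cal,uv,h):
    d=cal["R"].T@ray(cal,uv);o=-cal["R"].T@cal["t"]
    return o+d*(h-o[2])/d[2]
def cloud(cal,D):
    H,W=D.shape;v,u=np.mgrid[:H,:W];m=cal["mtx"]
    x=(u-m[0,2])/m[0,0];y=(v-m[1,2])/m[1,1];rd=np.hypot(x,y);r=rd.copy()
    for _ in range(30): r=rd/(1+cal["k1"]*r*r)
    f=np.where(rd>0,r/np.maximum(rd,1e-9),1)
    P=np.stack([x*f*D,y*f*D,D],-1)
    P=(P-cal["t"])@cal["R"]; P[D<=0]=np.nan
    return P
def proj(cal,X):
    c=cal["R"]@np.asarray(X)+cal["t"];x,y=c[0]/c[2],c[1]/c[2];k=1+cal["k1"]*(x*x+y*y)
    m=cal["mtx"];return np.array([m[0,0]*x*k+m[0,2],m[1,1]*y*k+m[1,2]])
E
python3 - <<'E'
from h import *
c=cams.get_calibration("top");print(c)
D=np.load("pics/top0.npy");P=cloud(c,D);np.set_printoptions(precision=3,suppress=True)
for n,uv,h in [("trayA",(284,228),.036),("trayB",(338,226),.036),("trayC",(340,267),.036),("trayD",(286,269),.036),("knob",(377,244),.03),("bar",(204,238),.172),("guide1",(231,219),.03),("guide2",(222,274),.03),("barT",(206,213),.172),("barB",(199,264),.172),("green3",(358,216),.058),("handle",(355,245),.041),("bench",(280,320),0)]:
    print(n,w_plane(c,uv,h),P[uv[1],uv[0]])
I=cv2.imread("pics/top0.png")
cv2.imwrite("pics/tcrop.png",cv2.resize(I[170:310,95:395],None,fx=2.6,fy=2.6,interpolation=cv2.INTER_CUBIC))
E
```

```text
{'mtx': array([[428.81801534,   0.        , 276.65348686],
       [  0.        , 428.81801534, 207.72736398],
       [  0.        ,   0.        ,   1.        ]]), 'k1': -0.13379017000103316, 'R': array([[-0.0272065 , -0.99962815,  0.00183628],
       [-0.98648624,  0.02655183, -0.16167837],
       [ 0.1615695 , -0.00621016, -0.9868418 ]]), 't': array([-0.0087189 ,  0.60885411,  1.01557595])}
trayA [ 0.559 -0.042  0.036] [ 0.563 -0.043  0.002]
trayB [ 0.56  -0.178  0.036] [ 0.56  -0.177  0.038]
trayC [ 0.458 -0.178  0.036] [ 0.459 -0.183  0.002]
trayD [ 0.457 -0.044  0.036] [ 0.458 -0.045 -0.001]
knob [ 0.512 -0.275  0.03 ] [ 0.511 -0.272  0.044]
bar [0.526 0.136 0.172] [0.529 0.141 0.139]
guide1 [0.586 0.091 0.03 ] [0.59  0.094 0.001]
guide2 [0.449 0.115 0.03 ] [0.449 0.114 0.032]
barT [0.581 0.131 0.172] [0.586 0.137 0.137]
barB [0.47  0.147 0.172] [0.47  0.151 0.15 ]
green3 [ 0.581 -0.225  0.058] [ 0.58  -0.225  0.062]
handle [ 0.511 -0.217  0.041] [ 0.511 -0.217  0.041]
bench [ 0.33  -0.026  0.   ] [ 0.33  -0.026  0.002]
```

View pics/tcrop.png

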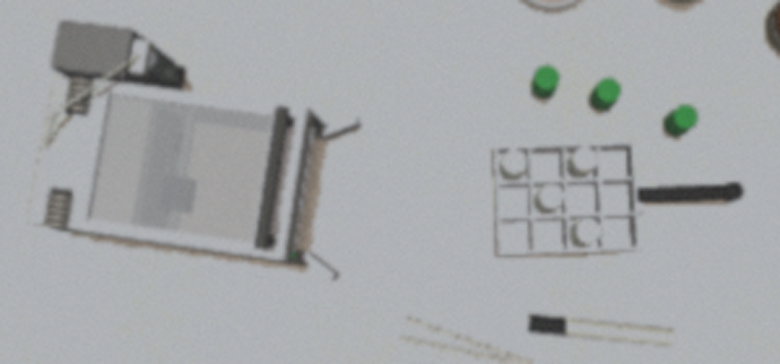

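```bash
cat >> h.py <<'E'
np.set_printoptions(precision=4,suppress=True)
def Rt(): 
    s=read_state();q=s["eef_rot"];return s,Rn.from_quat([q[1],q[2],q[3],q[0]])
def togo(pos,yang):
    "shift mm in tool axes and rotvec deg to tool-down pose with jaw y axis at world angle yang deg"
    s,R=Rt();a=np.radians(yang);y=np.array([np.cos(a),np.sin(a),0]);z=np.array([0,0,-1.]);x=np.cross(y,z)
    T=Rn.from_matrix(np.stack([x,y,z],1))
    sh=R.inv().apply(np.asarray(pos)-s["tool_pos"])*1000; rv=np.degrees((R.inv()*T).as_rotvec())
    print("clock",s["clock"],"pos",s["tool_pos"],"F",s["ft_force"],"w",s["grip_width"],"j",s["joint_positions"]);print("shift",sh.round(1),"turn",rv.round(2))
E
python3 - <<'E'
from h import *
p,d=cams.read_camera("wrist");c=cams.get_calibration("wrist")
cv2.imwrite("pics/w0.png",p); s,R=Rt()
print(c["mtx"],c["k1"]); C=-c["R"].T@c["t"]; print("cam in tool",R.inv().apply(C-s["tool_pos"]),"axis in tool",R.inv().apply(c["R"][2]))
togo([.511,-.2,.26],180)
# tray/instr points from top & scene clouds
for n in ["top","scene"]:
    c=cams.get_calibration(n);P=cloud(c,np.load(f"pics/{n}0.npy")).reshape(-1,3)
    def sel(x0,x1,y0,y1,z0,z1): 
        q=P; return q[(q[:,0]>x0)&(q[:,0]<x1)&(q[:,1]>y0)&(q[:,1]<y1)&(q[:,2]>z0)&(q[:,2]<z1)]
    h=sel(.48,.54,-.26,-.19,.02,.06);print(n,"handle",len(h),h.mean(0),np.polyfit(h[:,1],h[:,0],1) if len(h)>5 else "")
    b=sel(.44,.62,.08,.2,.16,.185);print(n,"bar",len(b),b.mean(0) if len(b) else "",np.polyfit(b[:,0],b[:,1],1) if len(b)>5 else "", b.min(0),b.max(0))
    t=sel(.43,.59,-.2,-.02,.03,.045)
    r=cv2.minAreaRect((t[:,:2]*1000).astype(np.float32));print(n,"tray",len(t),r)
E
```

```text
[[295.7772   0.     279.8661]
 [  0.     295.7772 216.565 ]
 [  0.       0.       1.    ]] -0.05232584083976645
cam in tool [ 0.0818  0.0002 -0.1424] axis in tool [-0.3186 -0.0001  0.9479]
clock 1.45 pos [0.2336 0.4979 0.2313] F [-0.0698 -0.2144  0.0763] w 0.08535570400742687 j [ 1.4166  0.2551  0.1082 -0.     -1.4239 -0.2846]
shift [547.6 514.  -28.7] turn [-0.    0.   64.86]
top handle 165 [ 0.513  -0.2249  0.0408] [-0.0213  0.5082]
top bar 292 [0.5242 0.1454 0.177 ] [-0.1455  0.2217] [0.4673 0.1328 0.1662] [0.5851 0.1594 0.1818]
top tray 746 ((513.2650756835938, -121.68029022216797), (105.7875747680664, 156.54635620117188), 0.14555343985557556)
scene handle 268 [ 0.5145 -0.2263  0.0367] [-0.0112  0.512 ]
scene bar 225 [0.5281 0.1447 0.175 ] [-0.1557  0.2269] [0.4633 0.1325 0.1603] [0.5845 0.1598 0.1816]
scene tray 935 ((509.94830322265625, -119.3127212524414), (110.80113220214844, 161.40538024902344), 0.46415773034095764)
```

View pics/w0.png

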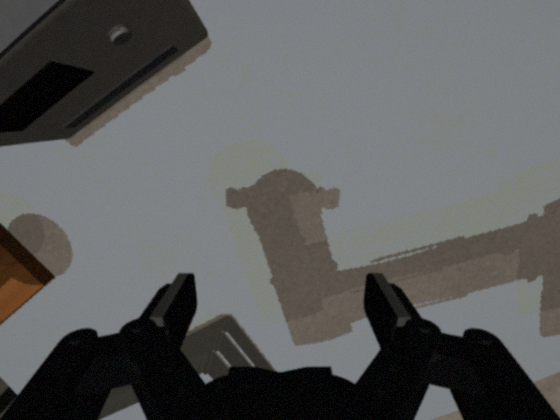

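```bash
python3 -m crank '[[35,32,-2,0,0,4],[69,64,-4,0,0,8],[104,97,-6,0,0,12],[138,129,-8,0,0,16],[172,161,-9,0,0,20]]' 0.55 30; python3 -m crank '[[35,31,-2,0,0,0],[70,62,-4,0,0,0],[105,93,-6,0,0,0],[140,124,-8,0,0,0],[170,152,-9,0,0,0]]'
python3 - <<'E'
from h import *
togo([.513,-.235,.2],181)
E
```

```text
clock: 1.95
tool_pos: [0.3213, 0.2773, 0.2407]
eef_rot: [-0.0, 0.923, -0.385, 0.0]
ft_force: [1.6, -0.4, 0.8]
grip_width: 0.0468
clock: 2.45
tool_pos: [0.3328, 0.0494, 0.2498]
eef_rot: [-0.001, 0.923, -0.384, 0.001]
ft_force: [1.4, 0.3, 1.2]
grip_width: 0.0468
clock 2.45 pos [0.3328 0.0494 0.2498] F [1.4468 0.2503 1.1995] w 0.04679851502564471 j [ 0.6246 -0.1927 -0.3112  0.0003 -1.4507  0.1586]
shift [328.7  73.1  49.9] turn [-0.09  0.   43.88]
```

```bash
python3 -m crank '[[46,10,6,0,0,6],[92,20,12,0,0,12],[138,30,18,0,0,18],[184,40,24,0,0,24],[230,50,30,0,0,30]]'
python3 - <<'E'
from h import *
togo([.513,-.235,.2],181)
E
```

```text
clock: 2.95
tool_pos: [0.4606, -0.1491, 0.2192]
eef_rot: [-0.0, 0.791, -0.612, 0.0]
ft_force: [0.8, 1.7, 0.9]
grip_width: 0.0472
clock 2.95 pos [ 0.4606 -0.1491  0.2192] F [0.8382 1.7314 0.8915] w 0.0472252059731156 j [ 0.0115  0.1283 -0.0812 -0.     -1.3606  0.243 ]
shift [ 96.3 -29.   19.2] turn [-0.04 -0.   13.58]
```

```bash
python3 -m crank '[[40,-12,8,0,0,6],[80,-24,16,0,0,12],[96,-29,19,0,0,13.6],[96,-29,19,0,0,13.6],[96,-29,19,0,0,13.6]]'
python3 - <<'E'
from h import *
p,d=cams.read_camera("wrist");cv2.imwrite("pics/w1.png",p);np.save("pics/w1.npy",d)
import pickle;pickle.dump(cams.get_calibration("wrist"),open("pics/w1.pkl","wb"))
togo([.513,-.235,.2],181)
E
```

```text
clock: 3.45
tool_pos: [0.5124, -0.2324, 0.2]
eef_rot: [0.0, 0.715, -0.699, -0.0]
ft_force: [0.7, 0.6, 0.0]
grip_width: 0.0472
clock 3.5 pos [ 0.5124 -0.232   0.2005] F [ 0.29   -0.2913 -0.5565] w 0.04715266058764351 j [-0.1471  0.2902  0.0777 -0.0001 -1.3582  0.1697]
shift [ 3.1 -0.6  0.5] turn [-0.01  0.    0.29]
```

View pics/w1.png

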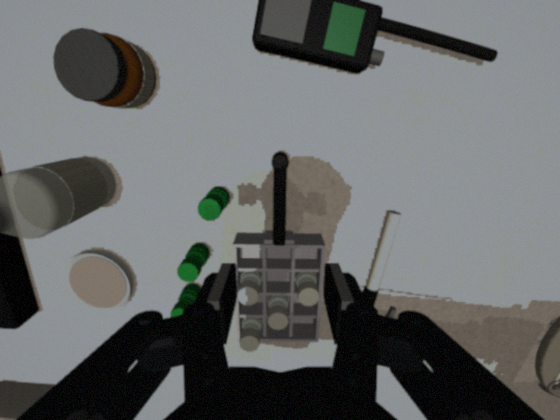

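The wrist picture shows the white-capped tray at (280,290) with its handle up to (280,160). The green look-alikes are at (213,203), (193,262) and (185,300), off to one side.

Run:
```python
from h import *
import pickle
c=pickle.load(open("pics/w1.pkl","rb"));D=np.load("pics/w1.npy");P=cloud(c,D)
I=cv2.imread("pics/w1.png")
for n,uv,h in [("nearL",(236,234),.036),("nearR",(323,234),.036),("knobtip",(280,153),.03),("hTop0",(280,240),.041),("hTop1",(280,170),.041),("farR",(319,340),.036),("g1cap",(209,211),.058),("g2",(188,270),.058),("g3",(180,312),.058)]:
    print(n,w_plane(c,uv,h),P[uv[1],uv[0]])
q=P.reshape(-1,3);h=q[(abs(q[:,0]-.513)<.015)&(q[:,1]>-.27)&(q[:,1]<-.19)&(q[:,2]>.03)&(q[:,2]<.05)]
print(len(h),h.mean(0),np.polyfit(h[:,1],h[:,0],1))
cv2.imwrite("pics/w1c.png",cv2.resize(I[140:380,170:390],None,fx=2.5,fy=2.5,interpolation=cv2.INTER_CUBIC))
```

```text
nearL [ 0.5602 -0.1891  0.036 ] [ 0.5644 -0.1776  0.0075]
nearR [ 0.4629 -0.1914  0.036 ] [ 0.457  -0.1772  0.0006]
knobtip [ 0.5131 -0.2787  0.03  ] [ 0.5131 -0.2799  0.0401]
hTop0 [ 0.5109 -0.1852  0.041 ] [ 0.5109 -0.1851  0.0408]
hTop1 [ 0.5127 -0.2628  0.041 ] [ 0.5127 -0.2632  0.0433]
farR [ 0.4573 -0.0443  0.036 ] [ 0.4507 -0.0128  0.0001]
g1cap [ 0.5837 -0.2225  0.058 ] [ 0.5836 -0.2226  0.0583]
g2 [ 0.6104 -0.1545  0.058 ] [ 0.6101 -0.1551  0.0591]
g3 [ 0.6244 -0.0994  0.058 ] [ 0.6245 -0.0991  0.0576]
939 [ 0.5131 -0.232   0.0413] [-0.0115  0.5104]
```

View pics/w1c.png

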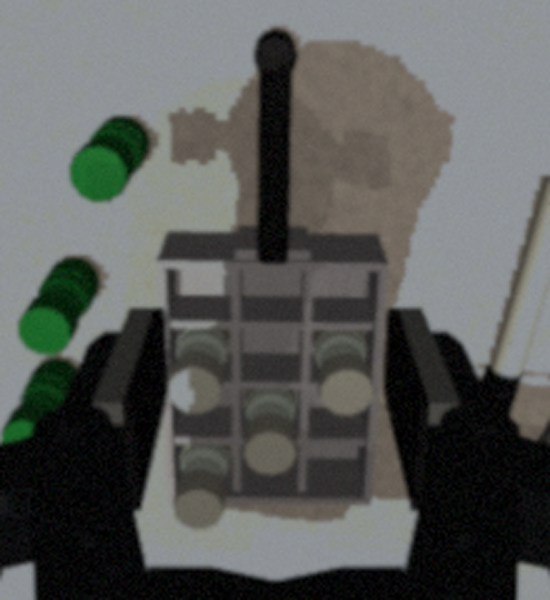

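```bash
python3 -m crank '[[8,-1,40,0,0,0],[14,-1,80,0,0,0],[14,-1,120,0,0,0],[14,-1,155,0,0,0],[14,-1,170,0,0,0]]'; python3 -m crank '[[0,0,9,0,0,0],[0,0,17,0,0,0],[0,0,18,0,0,0],[0,0,18,0,0,0],[0,0,18,0,0,0]]'
python3 - <<'E'
from h import *
togo([.5131,-.246,.012],180.8)
E
```

```text
clock: 4.0
tool_pos: [0.5117, -0.2446, 0.0277]
eef_rot: [0.001, 0.715, -0.699, -0.002]
ft_force: [-0.5, 0.0, -0.1]
grip_width: 0.0468
clock: 4.5
tool_pos: [0.5146, -0.2464, 0.0134]
eef_rot: [-0.0, 0.715, -0.699, 0.001]
ft_force: [-0.5, -0.1, 0.1]
grip_width: 0.047
clock 4.5 pos [ 0.5146 -0.2464  0.0134] F [-0.4891 -0.0892  0.1317] w 0.04699549545665542 j [-0.1724  0.4535 -0.1911  0.0002 -0.9241  0.1945]
shift [-0.4  1.5  1.3] turn [-0.11 -0.03  0.47]
```

```bash
python3 -m crank '[[0,0,0,0,0,0],[0,0,0,0,0,0],[0,0,0,0,0,0],[0,0,0,0,0,0],[0,0,0,0,0,0]]' 0 40
python3 - <<'E'
from h import *
p,d=cams.read_camera("top");cv2.imwrite("pics/top1.png",p);np.save("pics/top1.npy",d)
p2,d2=cams.read_camera("wrist");cv2.imwrite("pics/w2.png",p2);np.save("pics/w2.npy",d2)
togo([.5131,-.246,.012],180.8)
p=cv2.resize(p[170:310,95:395],None,fx=2.6,fy=2.6,interpolation=cv2.INTER_CUBIC);cv2.imwrite("pics/top1c.png",p)
# gather averaged instrument points from clouds
for n in ["top","scene"]:
  c=cams.get_calibration(n);D=np.load(f"pics/{n}0.npy");P=cloud(c,D).reshape(-1,3)
  for z0,z1,nm in [(.16,.185,"bar"),(.012,.04,"guides"),(.08,.14,"front")]:
    b=P[(P[:,0]>.42)&(P[:,0]<.64)&(P[:,1]>.05)&(P[:,1]<.2)&(P[:,2]>z0)&(P[:,2]<z1)]
    print(n,nm,len(b),b.min(0),b.max(0)); 
    if nm=="guides": print(b[np.argsort(b[:,0])][::max(1,len(b)//25)])
E
```

```text
clock: 5.0
tool_pos: [0.5143, -0.2464, 0.0128]
eef_rot: [-0.0, 0.715, -0.699, 0.0]
ft_force: [0.0, 0.8, 3.3]
grip_width: 0.0131
clock 5.1 pos [ 0.5143 -0.2464  0.0128] F [0.4738 0.9938 4.0191] w 0.013796612713247844 j [-0.1725  0.4543 -0.1916  0.0002 -0.9238  0.1944]
shift [-0.5  1.2  0.8] turn [-0.06 -0.02  0.46]
top bar 292 [0.4673 0.1328 0.1662] [0.5851 0.1594 0.1818]
top guides 123 [0.4414 0.0884 0.0128] [0.5989 0.1416 0.0394]
[[0.4414 0.1151 0.0278]
 [0.4439 0.1174 0.0288]
 [0.4463 0.1115 0.0153]
 [0.4465 0.1247 0.0303]
 [0.4489 0.1243 0.0331]
 [0.4513 0.1218 0.0325]
 [0.4539 0.1248 0.0284]
 [0.454  0.132  0.0308]
 [0.4565 0.1322 0.0292]
 [0.459  0.1322 0.0294]
 [0.4595 0.1416 0.0161]
 [0.4617 0.14   0.0272]
 [0.4641 0.1375 0.0268]
 [0.469  0.1412 0.0355]
 [0.5803 0.1198 0.0203]
 [0.5813 0.1233 0.0323]
 [0.5822 0.1117 0.0235]
 [0.5837 0.1107 0.0314]
 [0.5846 0.1065 0.0239]
 [0.586  0.1055 0.0323]
 [0.5861 0.1081 0.0317]
 [0.5868 0.1161 0.0284]
 [0.5882 0.0973 0.0145]
 [0.5887 0.1106 0.0318]
 [0.589  0.0934 0.0267]
 [0.5903 0.0919 0.0171]
 [0.5908 0.0979 0.0324]
 [0.5913 0.1032 0
[... 248 characters left out ...]
 0.2    0.04  ]
[[0.4367 0.1198 0.0256]
 [0.4455 0.1163 0.0211]
 [0.4491 0.1209 0.0331]
 [0.4541 0.1232 0.0336]
 [0.4579 0.1366 0.0169]
 [0.4613 0.1364 0.0217]
 [0.4651 0.1506 0.038 ]
 [0.4678 0.1463 0.0148]
 [0.469  0.1544 0.0372]
 [0.4702 0.1728 0.0267]
 [0.4716 0.1809 0.019 ]
 [0.4728 0.1637 0.023 ]
 [0.4751 0.1906 0.0381]
 [0.5808 0.1142 0.0318]
 [0.5859 0.1006 0.0299]
 [0.588  0.1131 0.0159]
 [0.5891 0.1411 0.031 ]
 [0.5902 0.1449 0.0256]
 [0.5915 0.1436 0.0138]
 [0.5926 0.1568 0.0223]
 [0.594  0.1659 0.0136]
 [0.5951 0.1571 0.0297]
 [0.5966 0.0885 0.0133]
 [0.5978 0.1862 0.0156]
 [0.5993 0.1991 0.0247]
 [0.6019 0.1984 0.0362]]
scene front 1425 [0.454 0.118 0.08 ] [0.6022 0.1999 0.14  ]
```

View pics/top1c.png

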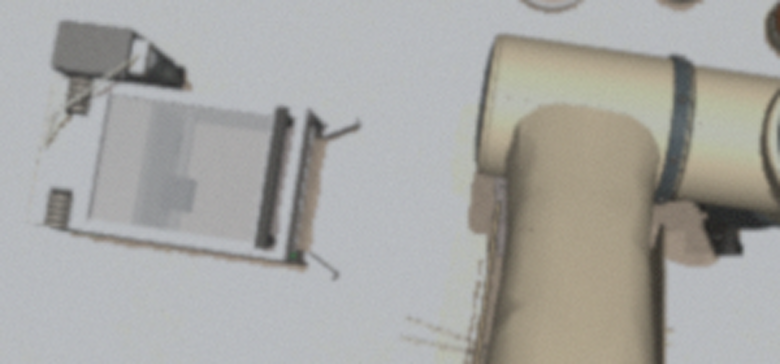

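View pics/w2.png

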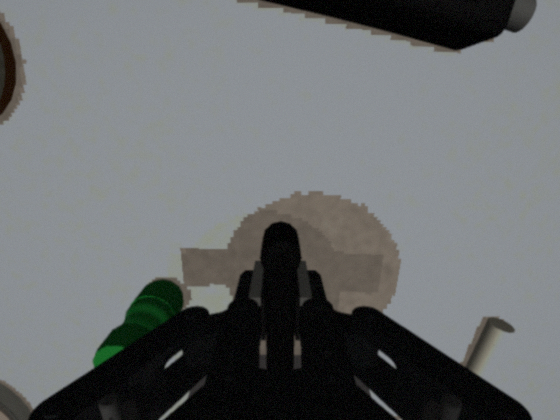

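Run:
```python
from h import *
c=cams.get_calibration("top");P=cloud(c,np.load("pics/top1.npy"))
for uv in [(300,200),(290,190),(283,215),(300,232),(330,200),(350,200),(310,280),(340,300),(300,250),(310,225)]: print(uv,P[uv[1],uv[0]])
q=P.reshape(-1,3);
for y0 in np.arange(-.3,.05,.03):
    b=q[(abs(q[:,1]-y0)<.015)&(q[:,2]>.1)&(q[:,0]>.2)];
    if len(b):print(round(y0,2),len(b),b.min(0),b.max(0))
```

```text
(300, 200) [ 0.5591 -0.0608  0.4216]
(290, 190) [ 0.5776 -0.0455  0.4136]
(283, 215) [ 0.5358 -0.0327  0.4193]
(300, 232) [ 0.5042 -0.0571  0.4516]
(330, 200) [ 0.5581 -0.1095  0.4198]
(350, 200) [ 0.5578 -0.1426  0.4168]
(310, 280) [ 0.432  -0.0641  0.5217]
(340, 300) [ 0.4047 -0.1019  0.5311]
(300, 250) [ 0.475  -0.0545  0.481 ]
(310, 225) [ 0.5148 -0.073   0.4494]
-0.3 241 [ 0.4895 -0.3149  0.1   ] [ 0.9161 -0.2851  0.438 ]
-0.27 926 [ 0.4509 -0.285   0.101 ] [ 0.7463 -0.2551  0.4418]
-0.24 1890 [ 0.4512 -0.255   0.1001] [ 0.9171 -0.225   0.4421]
-0.21 1752 [ 0.4704 -0.225   0.1001] [ 0.9182 -0.1951  0.4411]
-0.18 1015 [ 0.4787 -0.195   0.1   ] [ 0.9131 -0.165   0.4232]
-0.15 997 [ 0.4823 -0.165   0.1296] [ 0.914  -0.135   0.4273]
-0.12 2066 [ 0.349  -0.135   0.1001] [ 0.916  -0.105   0.5476]
-0.09 4919 [ 0.2644 -0.105   0.1011] [ 0.9171 -0.075   0.6225]
-0.06 5455 [ 0.2819 -0.075   0.388 ] [ 0.5948 -0.045   0.6339]
-0.03 4147 [ 0.2826 -0.045   0.3746] [ 0.5938 -0.015   0.6329]
-0.0 730 [ 0.2703 -0.015   0.4985] [0.3702 0.0149 0.6284]
0.03 300 [0.2759 0.0151 0.5889] [0.2946 0.0449 0.6388]
```

```bash
python3 - <<'E'
from h import *
togo([.4871,-.1163,.0128],171.6)
E
python3 -m crank '[[-4,1,0,0,0,0.5],[-12,3,0,0,0,1.2],[-21,5,0,0,0,2],[-30,7,0,0,0,2.8],[-39,9,0,0,0,3.5]]' - 60
python3 - <<'E'
from h import *
togo([.4871,-.1163,.0128],171.6)
E
```

```text
clock 5.1 pos [ 0.5143 -0.2464  0.0128] F [0.4738 0.9938 4.0191] w 0.013796612713247844 j [-0.1725  0.4543 -0.1916  0.0002 -0.9238  0.1944]
shift [-130.7   24.3   -0.1] turn [-0.06 -0.02  9.66]
clock: 5.6
tool_pos: [0.5043, -0.2078, 0.0128]
eef_rot: [-0.0, -0.693, 0.721, -0.001]
ft_force: [0.7, -4.6, 4.2]
grip_width: 0.0132
clock 5.6 pos [ 0.5043 -0.2078  0.0128] F [ 0.7434 -4.6437  4.1723] w 0.0131809263440271 j [-0.1029  0.4137 -0.2607  0.0018 -0.8953  0.0621]
shift [-90.8  20.8  -0.1] turn [-0.06 -0.08  6.13]
```

```bash
python3 -m crank '[[-10,2,0,0,0,0.7],[-20,5,0,0,0,1.4],[-30,7,0,0,0,2.1],[-40,9,0,0,0,2.8],[-50,11,0,0,0,3.4]]';python3 -m crank '[[-9,2,0,0,0,0.6],[-18,4,0,0,0,1.2],[-27,6,0,0,0,1.9],[-34,8,0,0,0,2.5],[-37,8.5,0,0,0,2.7]]'
python3 - <<'E'
from h import *
for n in ["wrist","top","scene"]:
    p,d=cams.read_camera(n);cv2.imwrite(f"pics/{n}3.png",p);np.save(f"pics/{n}3.npy",d)
togo([.4871,-.1163,.0128],171.6)
E
```

```text
clock: 6.1
tool_pos: [0.4951, -0.1573, 0.0128]
eef_rot: [-0.0, -0.671, 0.741, -0.001]
ft_force: [0.7, -5.3, 5.1]
grip_width: 0.0129
clock: 6.6
tool_pos: [0.49, -0.1195, 0.0128]
eef_rot: [-0.0, -0.654, 0.757, -0.001]
ft_force: [-0.8, -5.4, 5.6]
grip_width: 0.0126
clock 6.75 pos [ 0.49   -0.1192  0.0127] F [-1.1441 -1.6609  6.5395] w 0.012896452986112422 j [ 0.0728  0.3478 -0.3679  0.0005 -0.8549 -0.2186]
shift [-2.4  3.3 -0.1] turn [-0.01 -0.02  0.07]
```

View pics/scene3.png

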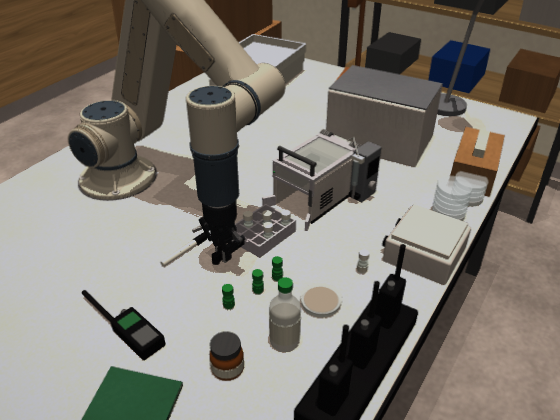

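View pics/top3.png

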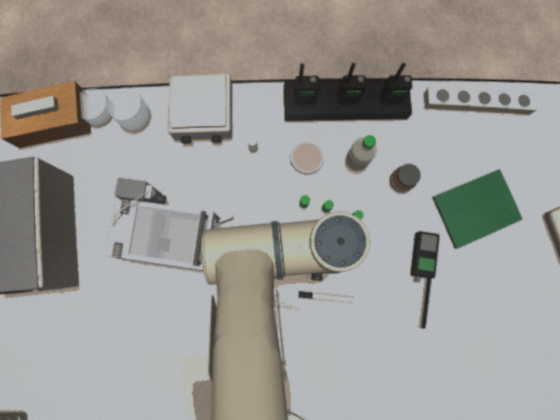

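View pics/wrist3.png

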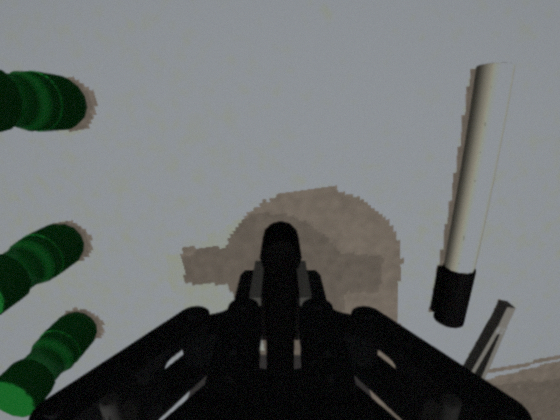

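Run:
```python
from h import *
c=cams.get_calibration("scene")
I=cv2.imread("pics/scene3.png");cx0,cy0,f=200,120,4
J=cv2.resize(I[120:270,200:390],None,fx=f,fy=f,interpolation=cv2.INTER_CUBIC)
h=np.radians(81.6);u=np.array([np.cos(h),np.sin(h),0]);v=np.array([-u[1],u[0],0])
root=np.array([.5235,.130,0])
def ln(a,b,col):
    for t in np.linspace(0,1,30):
        q=(proj(c,a+(b-a)*t)-[cx0,cy0])*f+f/2; cv2.circle(J,tuple(int(x) for x in q),1,col,-1)
# tray pred rim from grip at measured TCP
for tc,col in [(np.array([.49,-.1192,0])+.136*u,(0,0,255))]:
    z=np.array([0,0,.036]);C=[tc+z+a*u*.068+b*v*.0525 for a,b in [(1,1),(1,-1),(-1,-1),(-1,1)]]
    for i in range(4): ln(C[i],C[(i+1)%4],col)
z=np.array([0,0,.03])
for s in (1,-1): ln(root+z+s*.0555*v,root+z+s*.0555*v-.02*u,(255,0,0)); ln(root+s*.0555*v-.02*u,root+s*.0555*v+.05*u,(0,255,0))
b=root+.015*u+[0,0,.172]; ln(b-.06*v,b+.06*v,(0,255,255))
cv2.imwrite("pics/s3c.png",J)
P=cloud(c,np.load("pics/scene3.npy")).reshape(-1,3)
t=P[(P[:,0]>.42)&(P[:,0]<.6)&(P[:,1]>-.06)&(P[:,1]<.09)&(P[:,2]>.031)&(P[:,2]<.041)]
print(len(t),cv2.minAreaRect((t[:,:2]*1000).astype(np.float32)))
```

```text
624 ((519.22265625, 20.858840942382812), (161.77122497558594, 126.1502685546875), 80.20438385009766)
```

View pics/s3c.png

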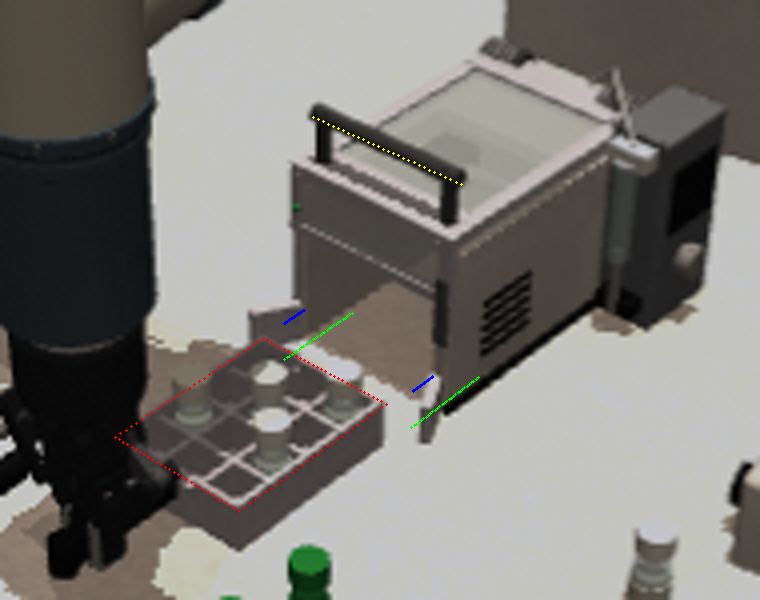

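```bash
python3 -m crank '[[-3,1,0,0,0,0],[-8,2,0,0,0,0],[-14,2.7,0,0,0,0],[-21,2.7,0,0,0,0],[-28,2.7,0,0,0,0]]';python3 -m crank '[[-8,0,0,0,0,0],[-16,0,0,0,0,0],[-24,0,0,0,0,0],[-32,0,0,0,0,0],[-40,0,0,0,0,0]]'
python3 - <<'E'
from h import *
p,d=cams.read_camera("scene");cv2.imwrite("pics/s4.png",p);np.save("pics/s4.npy",d)
cv2.imwrite("pics/s4c.png",cv2.resize(p[120:270,200:390],None,fx=4,fy=4,interpolation=cv2.INTER_CUBIC))
togo([.514,.0646,.0128],171.6)
E
```

```text
clock: 7.25
tool_pos: [0.4912, -0.0919, 0.0128]
eef_rot: [-0.001, -0.654, 0.757, -0.001]
ft_force: [-0.4, -6.9, 6.1]
grip_width: 0.0134
clock: 7.75
tool_pos: [0.4969, -0.0523, 0.0128]
eef_rot: [-0.001, -0.654, 0.757, -0.0]
ft_force: [-1.2, -6.7, 8.3]
grip_width: 0.0128
clock 7.8 pos [ 0.4972 -0.0513  0.0128] F [-0.4957 -3.1935  7.2334] w 0.012824113351616467 j [ 0.2121  0.3406 -0.3794  0.0014 -0.8512 -0.3581]
shift [-117.1    0.1   -0.2] turn [ 0.   -0.06  0.08]
```

View pics/s4c.png

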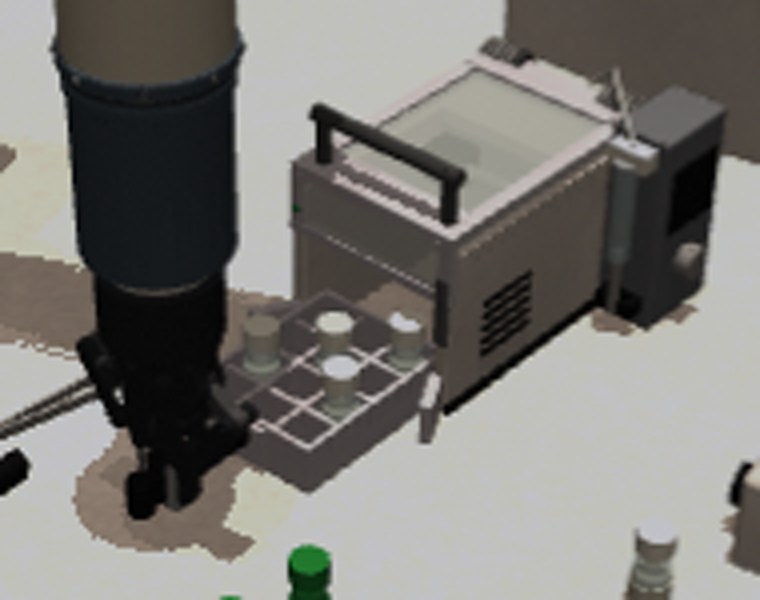

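```bash
python3 -m crank '[[-4,0,0,0,0,0],[-9,0,0,0,0,0],[-14,0,0,0,0,0],[-19,0,0,0,0,0],[-24,0,0,0,0,0]]';python3 -m crank '[[-6,0,0,0,0,0],[-12,0,0,0,0,0],[-18,0,0,0,0,0],[-24,0,0,0,0,0],[-30,0,0,0,0,0]]'
python3 - <<'E'
from h import *
togo([.514,.0646,.0128],171.6); print(read_state()["moment"])
E
```

```text
clock: 8.3
tool_pos: [0.5003, -0.0288, 0.0128]
eef_rot: [-0.001, -0.654, 0.757, -0.0]
ft_force: [-0.4, -7.0, 7.6]
grip_width: 0.0131
clock: 8.8
tool_pos: [0.5046, 0.0008, 0.0128]
eef_rot: [-0.001, -0.654, 0.757, -0.0]
ft_force: [-0.6, -6.3, 8.2]
grip_width: 0.0129
clock 8.8 pos [0.5046 0.0008 0.0128] F [-0.6401 -6.3293  8.2275] w 0.012867218161519747 j [ 0.3139  0.3489 -0.3666  0.0022 -0.8568 -0.4608]
shift [-64.4  -0.1  -0.2] turn [ 0.03 -0.12  0.07]
[-2.2757  0.2374 -0.0399]
```

```bash
python3 -m crank '[[-8,0,0,0,0,0],[-17,0,0,0,0,0],[-26,0,0,0,0,0],[-35,0,0,0,0,0],[-42,0,0,0,0,0]]';python3 -m crank '[[-3,0,0,0,0,0],[-6,0,0,0,0,0],[-9,0,0,0,0,0],[-12,0,0,0,0,0],[-15,0,0,0,0,0]]'
python3 - <<'E'
from h import *
togo([.514,.0646,.0128],171.6); print(read_state()["moment"])
E
```

```text
clock: 9.3
tool_pos: [0.5106, 0.0425, 0.0128]
eef_rot: [-0.001, -0.654, 0.757, -0.001]
ft_force: [-1.4, -7.6, 8.6]
grip_width: 0.0129
clock: 9.8
tool_pos: [0.5127, 0.0569, 0.0128]
eef_rot: [-0.001, -0.654, 0.757, -0.001]
ft_force: [-1.7, -7.4, 8.1]
grip_width: 0.013
clock 9.8 pos [0.5127 0.0569 0.0128] F [-1.7348 -7.4043  8.0625] w 0.013035504108572737 j [ 0.4158  0.3675 -0.3368  0.0022 -0.8685 -0.5627]
shift [-7.8 -0.2 -0.1] turn [ 0.05 -0.14  0.07]
[-2.3873  0.2441 -0.0306]
```

```bash
python3 -m crank '[[-1,0,0,0,0,0],[-2,0,0,0,0,0],[-3.5,0,0,0,0,0],[-5,0,0,0,0,0],[-6,0,0,0,0,0]]';python3 -m crank '[[-0.5,0,0,0,0,0],[-1,0,0,0,0,0],[-1.5,0,0,0,0,0],[-2,0,0,0,0,0],[-2.5,0,0,0,0,0]]'
```

```text
clock: 10.3
tool_pos: [0.5136, 0.0628, 0.0128]
eef_rot: [-0.001, -0.654, 0.757, -0.001]
ft_force: [-0.5, -7.9, 9.1]
grip_width: 0.0129
clock: 10.8
tool_pos: [0.5139, 0.0652, 0.0128]
eef_rot: [-0.001, -0.654, 0.757, -0.001]
ft_force: [-0.2, -6.8, 8.8]
grip_width: 0.0132
```

Run:
```python
from h import *
p,d=cams.read_camera("scene");cv2.imwrite("pics/s5.png",p);np.save("pics/s5.npy",d)
cv2.imwrite("pics/s5c.png",cv2.resize(p[120:270,200:390],None,fx=4,fy=4,interpolation=cv2.INTER_CUBIC))
togo([.514,.0646,.0128],171.6)
```

```text
clock 10.85 pos [0.5139 0.0652 0.0128] F [-0.9505 -6.3857  8.6075] w 0.013345775152764826 j [ 0.4301  0.3711 -0.331   0.0022 -0.8708 -0.577 ]
shift [ 0.6 -0.2 -0. ] turn [ 0.04 -0.14  0.06]
```

View pics/s5c.png

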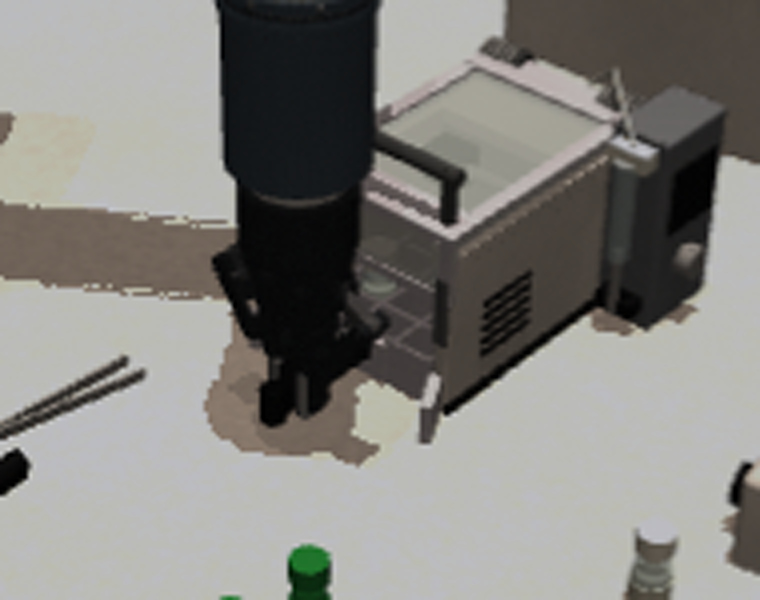

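```bash
python3 -m crank '[[-0.6,0,0,0,0,0],[-1.2,0,0,0,0,0],[-1.8,0,0,0,0,0],[-2.4,0,0,0,0,0],[-3,0,0,0,0,0]]'
```

```text
clock: 11.35
tool_pos: [0.5141, 0.0672, 0.0127]
eef_rot: [-0.002, -0.654, 0.757, -0.001]
ft_force: [0.5, -13.3, 9.1]
grip_width: 0.0128
```

```bash
python3 -m crank '[[-0.5,0,0,0,0,0],[-1,0,0,0,0,0],[-1.5,0,0,0,0,0],[-2,0,0,0,0,0],[-2.5,0,0,0,0,0]]'
```

```text
clock: 11.85
tool_pos: [0.5137, 0.0674, 0.0128]
eef_rot: [-0.004, -0.654, 0.757, -0.002]
ft_force: [-0.9, -20.8, 12.1]
grip_width: 0.013
```

```bash
python3 -m crank '[[-0.5,0,0,0,0,0],[-1,0,0,0,0,0],[-1.5,0,0,0,0,0],[-1.5,0,0,0,0,0],[-1.5,0,0,0,0,0]]';python3 -m crank '[[0,0,0,0,0,0],[0,0,0,0,0,0],[0,0,0,0,0,0],[0,0,0,0,0,0],[0,0,0,0,0,0]]' 0.5
python3 - <<'E'
from h import *
p,d=cams.read_camera("wrist");cv2.imwrite("pics/w6.png",p);np.save("pics/w6.npy",d)
togo([.514,.0646,.0128],171.6)
E
```

```text
clock: 12.35
tool_pos: [0.5133, 0.0675, 0.0127]
eef_rot: [-0.005, -0.654, 0.757, -0.002]
ft_force: [-1.0, -24.2, 13.1]
grip_width: 0.0134
clock: 12.85
tool_pos: [0.5156, 0.0739, 0.0121]
eef_rot: [-0.0, -0.654, 0.757, 0.0]
ft_force: [1.2, 0.3, -0.1]
grip_width: 0.0428
clock 12.9 pos [0.5156 0.0738 0.0122] F [-0.2097 -0.147  -0.0344] w 0.042727917913260825 j [ 0.4429  0.3757 -0.3246 -0.0003 -0.8707 -0.588 ]
shift [ 9.3  0.3 -0.6] turn [0.01 0.01 0.08]
```

View pics/w6.png

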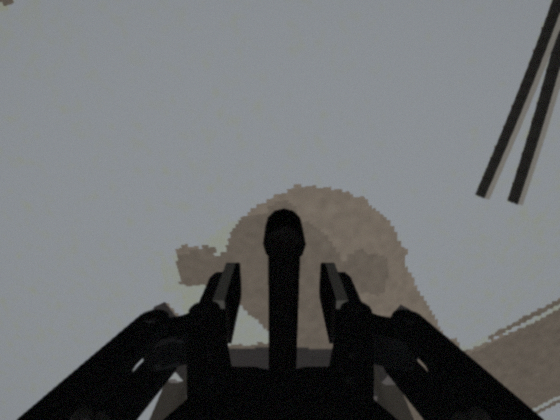

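```bash
python3 -m crank '[[0,0,-25,0,0,0],[0,0,-65,0,0,0],[5,0,-110,0,0,0],[5,0,-155,0,0,-6],[5,0,-200,0,0,-13]]';python3 -m crank '[[-4,0,-10,0,0,-8],[-8,0,-20,0,0,-16],[-12,0,-30,0,0,-24],[-16,0,-40,0,0,-32],[-20,0,-50,0,0,-40]]'
python3 - <<'E'
from h import *
p,d=cams.read_camera("top");cv2.imwrite("pics/t7.png",p)
p,d=cams.read_camera("scene");cv2.imwrite("pics/s7.png",p);np.save("pics/s7.npy",d)
cv2.imwrite("pics/s7c.png",cv2.resize(p[120:270,200:390],None,fx=4,fy=4,interpolation=cv2.INTER_CUBIC))
togo([.527,.12,.26],261.6)
E
```

```text
clock: 13.4
tool_pos: [0.5145, 0.0684, 0.2142]
eef_rot: [-0.0, 0.737, -0.676, -0.0]
ft_force: [1.9, 0.6, -0.2]
grip_width: 0.0424
clock: 13.9
tool_pos: [0.5132, 0.0887, 0.2626]
eef_rot: [-0.0, 0.924, -0.383, -0.0]
ft_force: [0.3, 0.9, 0.4]
grip_width: 0.043
clock 14.0 pos [0.5139 0.089  0.2635] F [0.3202 0.1029 0.0119] w 0.043186686590447096 j [ 0.4722  0.1891  0.104   0.0003 -1.4832  0.3091]
shift [-12.8 -31.1   3.6] turn [ -0.11  -0.1  -36.83]
```

View pics/s7c.png

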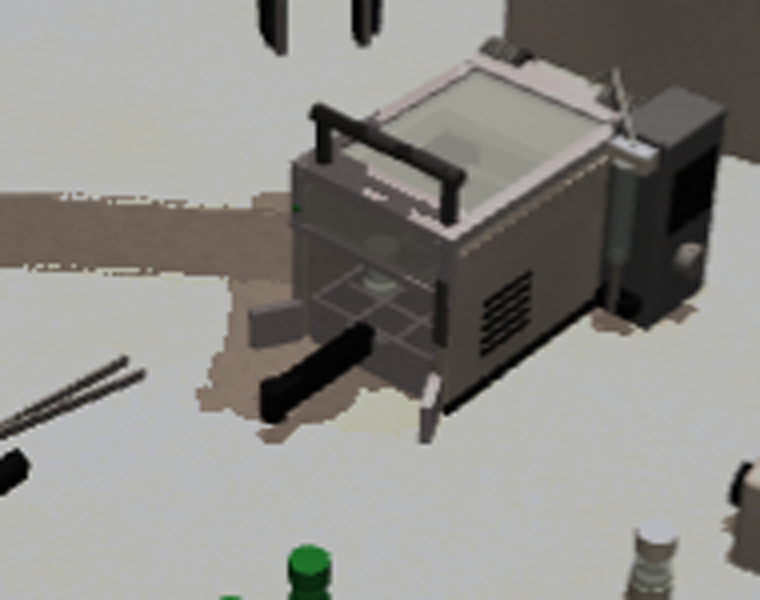

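```bash
python3 -m crank '[[-3,-8,0,0,0,-8],[-6,-16,1,0,0,-16],[-9,-24,2,0,0,-24],[-12,-30,3,0,0,-32],[-13,-31,4,0,0,-36.8]]';python3 - <<'E'
from h import *
p,d=cams.read_camera("wrist");cv2.imwrite("pics/w8.png",p);np.save("pics/w8.npy",d)
c=cams.get_calibration("wrist")
togo([.527,.148,.25],261.6)
P=cloud(c,d);q=P.reshape(-1,3)
b=q[(q[:,2]>.165)&(q[:,2]<.19)&(q[:,0]>.45)&(q[:,0]<.6)&(q[:,1]>.1)&(q[:,1]<.2)]
print(len(b),b.min(0),b.max(0),b.mean(0),np.polyfit(b[:,0],b[:,1],1))
E
```

```text
clock: 14.5
tool_pos: [0.5261, 0.1199, 0.2571]
eef_rot: [0.0, 0.997, -0.074, -0.001]
ft_force: [0.9, -0.3, -0.1]
grip_width: 0.0429
clock 14.55 pos [0.526  0.1198 0.257 ] F [-0.9026  0.3004  0.3127] w 0.04283254077272842 j [ 0.5139  0.2293  0.1393 -0.0006 -1.4824  0.9121]
shift [ -3. -28.   7.] turn [0.03 0.09 0.1 ]
2034 [0.4643 0.133  0.1703] [0.5851 0.1621 0.1794] [0.5306 0.1465 0.1762] [-0.1549  0.2287]
```

View pics/w8.png

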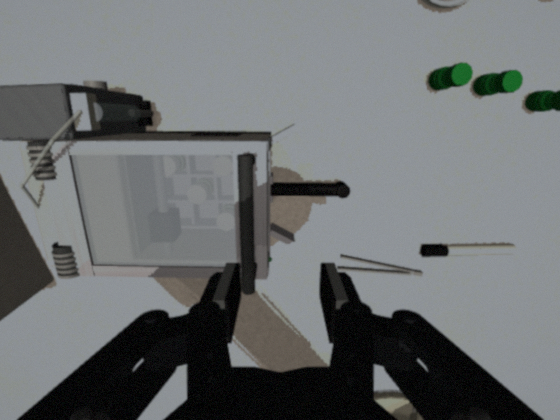

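```bash
python3 -m crank '[[3,-14,5,0,0,0.3],[5,-27,15,0,0,0.3],[5,-27,45,0,0,0.3],[5,-27,60,0,0,0.3],[5,-27,60,0,0,0.3]]';python3 - <<'E'
from h import *
p,d=cams.read_camera("wrist");cv2.imwrite("pics/w9.png",p)
p,d=cams.read_camera("scene");cv2.imwrite("pics/s9c.png",cv2.resize(p[80:270,200:390],None,fx=3,fy=3,interpolation=cv2.INTER_CUBIC))
togo([.525,.1475,.153],261.2)
E
```

```text
clock: 15.05
tool_pos: [0.5336, 0.1456, 0.1946]
eef_rot: [0.001, 0.997, -0.078, -0.003]
ft_force: [-0.7, -0.0, 0.2]
grip_width: 0.0426
clock 15.15 pos [0.5354 0.1457 0.1981] F [ 0.4346 -0.281  -0.0272] w 0.042823565532364966 j [ 0.5481  0.2768  0.0531  0.0004 -1.3477  0.8674]
shift [-10.5  -0.2  45.1] turn [ 0.04  0.01 -0.1 ]
```

View pics/w9.png

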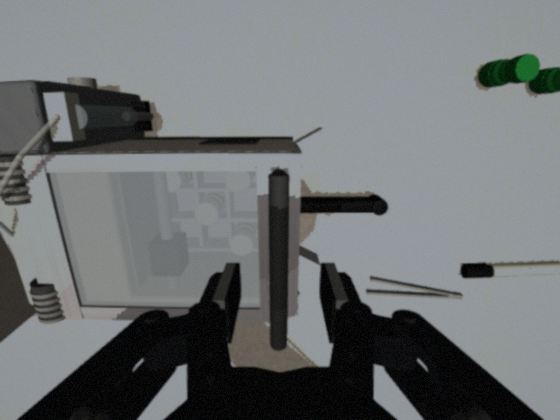

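View pics/s9c.png

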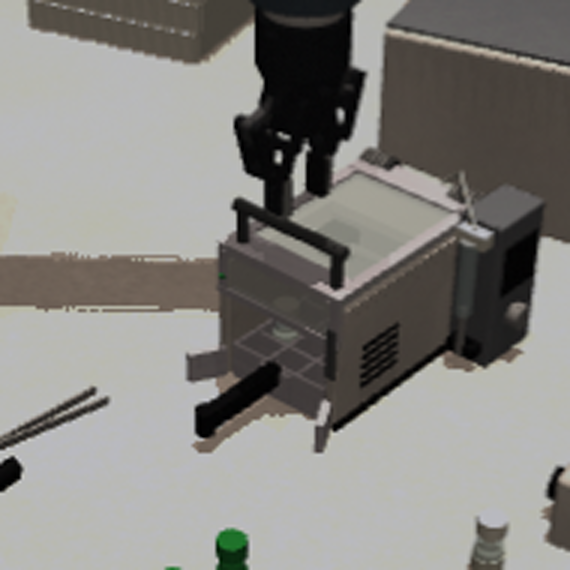

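```bash
python3 -m crank '[[-5,0,0,0,0,0],[-10,0,8,0,0,0],[-10,0,22,0,0,0],[-10,0,36,0,0,0],[-10,0,44,0,0,0]]'; python3 -m crank '[[0,0,0.5,0,0,0],[0,0,0.5,0,0,0],[0,0,0.5,0,0,0],[0,0,0.5,0,0,0],[0,0,0.5,0,0,0]]';python3 - <<'E'
from h import *
p,d=cams.read_camera("scene");cv2.imwrite("pics/s10c.png",cv2.resize(p[80:270,200:390],None,fx=3,fy=3,interpolation=cv2.INTER_CUBIC))
togo([.525,.1475,.153],261.2)
E
```

```text
clock: 15.65
tool_pos: [0.5246, 0.1469, 0.1534]
eef_rot: [-0.0, 0.997, -0.077, -0.0]
ft_force: [-0.3, 0.3, -0.3]
grip_width: 0.0423
clock: 16.15
tool_pos: [0.5255, 0.147, 0.1542]
eef_rot: [-0.0, 0.997, -0.077, 0.0]
ft_force: [-0.0, -0.1, 0.4]
grip_width: 0.0423
clock 16.2 pos [0.5255 0.147  0.1541] F [-0.2205 -0.2255  0.6592] w 0.04268913479767487 j [ 0.5597  0.2817 -0.0544  0.     -1.2341  0.8567]
shift [-0.5 -0.4  1.1] turn [-0.02 -0.03 -0.04]
```

View pics/s10c.png

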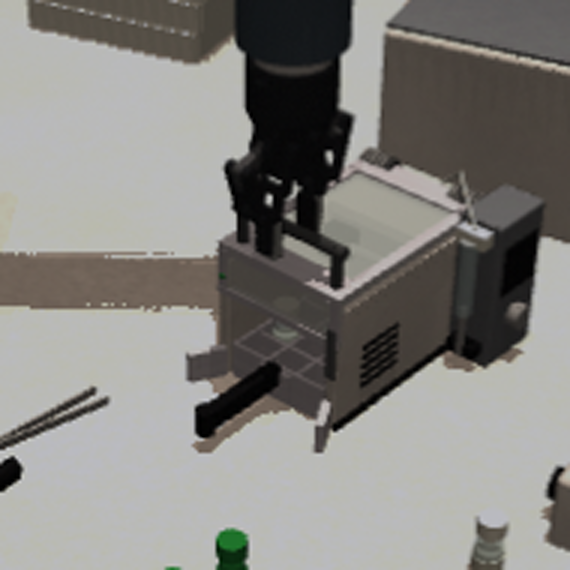

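```bash
python3 -m crank '[[0,0,0,0,0,0],[0,0,0,0,0,0],[0,0,0,0,0,0],[0,0,0,0,0,0],[0,0,0,0,0,0]]' 0 30
python3 - <<'E'
from h import *
s,R=Rt();print(s["tool_pos"],s["ft_force"],s["grip_width"])
# arc in tool mm relative to theta=0; tool y = -u, tool z=-Z
th0=0
for t in np.round(np.arange(0,1.01,.05),2):
    x=-190*np.cos(t)+40*np.sin(t);z=40*np.cos(t)+190*np.sin(t)
    print(t,"dy",round(-(x+190),1),"dz",round(-(z-40),1))
E
```

```text
clock: 16.7
tool_pos: [0.5255, 0.1477, 0.1539]
eef_rot: [-0.001, 0.997, -0.077, 0.0]
ft_force: [-0.5, 5.2, -0.0]
grip_width: 0.011
[0.5255 0.1477 0.1539] [-0.4563  5.2454 -0.0403] 0.010997951664599244
0.0 dy -0.0 dz -0.0
0.05 dy -2.2 dz -9.4
0.1 dy -4.9 dz -18.8
0.15 dy -8.1 dz -27.9
0.2 dy -11.7 dz -36.9
0.25 dy -15.8 dz -45.8
0.3 dy -20.3 dz -54.4
0.35 dy -25.2 dz -62.7
0.4 dy -30.6 dz -70.8
0.45 dy -36.3 dz -78.7
0.5 dy -42.4 dz -86.2
0.55 dy -48.9 dz -93.4
0.6 dy -55.8 dz -100.3
0.65 dy -63.0 dz -106.8
0.7 dy -70.4 dz -113.0
0.75 dy -78.2 dz -118.8
0.8 dy -86.3 dz -124.2
0.85 dy -94.7 dz -129.1
0.9 dy -103.2 dz -133.7
0.95 dy -112.0 dz -137.8
1.0 dy -121.0 dz -141.5
```

```bash
python3 -m crank '[[0,-1.5,-3.8,0,0,0],[0,-3.2,-9.4,0,0,0],[0,-4.8,-15,0,0,0],[0,-6.5,-20.6,0,0,0],[0,-9.1,-27.9,0,0,0]]'
```

```text
clock: 17.2
tool_pos: [0.5267, 0.1556, 0.182]
eef_rot: [0.001, 0.997, -0.077, -0.0]
ft_force: [2.2, 2.1, -3.3]
grip_width: 0.0106
```

```bash
python3 -m crank '[[0,-2.1,-5.5,0,0,0],[0,-4.4,-10.8,0,0,0],[0,-6.9,-16.1,0,0,0],[0,-9.5,-21.3,0,0,0],[0,-12.2,-26.5,0,0,0]]'; python3 -m crank '[[0,-2.9,-5.1,0,0,0],[0,-6,-10,0,0,0],[0,-9.2,-15,0,0,0],[0,-12.6,-19.7,0,0,0],[0,-16,-24.3,0,0,0]]'
```

```text
clock: 17.7
tool_pos: [0.5286, 0.1673, 0.2088]
eef_rot: [0.001, 0.997, -0.077, -0.0]
ft_force: [2.6, -4.4, -1.9]
grip_width: 0.0111
clock: 18.2
tool_pos: [0.5311, 0.1826, 0.2336]
eef_rot: [0.001, 0.997, -0.077, 0.0]
ft_force: [1.8, -5.6, 1.2]
grip_width: 0.0107
```

```bash
python3 -m crank '[[0,-2.8,-4.6,0,0,0],[0,-6.4,-9,0,0,0],[0,-10.3,-13.3,0,0,0],[0,-14.3,-17.5,0,0,0],[0,-18.5,-21.6,0,0,0]]'
python3 - <<'E'
from h import *
p,d=cams.read_camera("scene");cv2.imwrite("pics/s11.png",p)
p2,d2=cams.read_camera("wrist");cv2.imwrite("pics/w11.png",p2)
cv2.imwrite("pics/s11c.png",cv2.resize(p[40:270,180:400],None,fx=2.5,fy=2.5,interpolation=cv2.INTER_CUBIC))
s,R=Rt();dp=s["tool_pos"]-[.5255,.1477,.1539];print(s["clock"],s["tool_pos"],s["ft_force"],s["grip_width"],"du",dp@[.153,.988,0],"dz",dp[2],s["joint_positions"])
E
```

```text
clock: 18.7
tool_pos: [0.534, 0.201, 0.2556]
eef_rot: [0.001, 0.997, -0.077, 0.001]
ft_force: [-0.0, -7.9, 4.4]
grip_width: 0.0109
18.8 [0.5341 0.2014 0.256 ] [ 0.0531 -6.3038  4.5583] 0.01094775620869059 du 0.05439104041850484 dz 0.10212943172548569 [ 0.6359  0.291   0.2181  0.002  -1.4975  0.7805]
```

View pics/s11c.png

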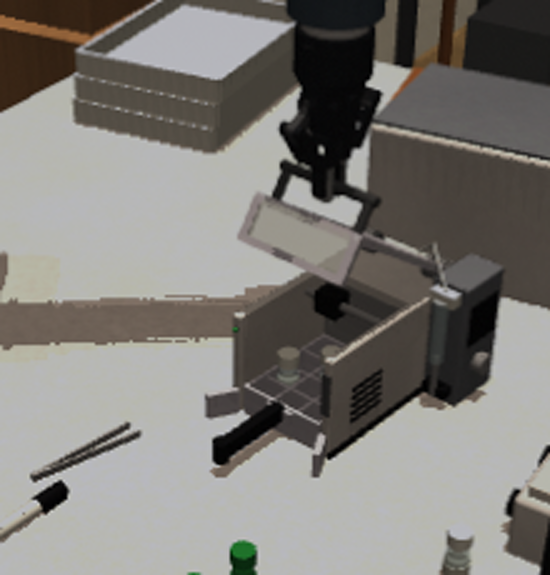

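View pics/w11.png

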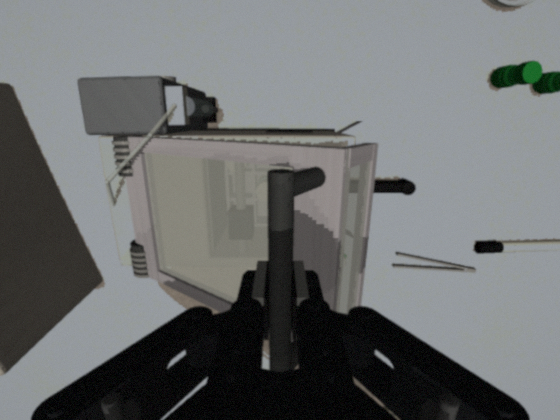

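```bash
python3 -m crank '[[0,-3.5,-4.8,0,0,0],[0,-7.8,-8.6,0,0,0],[0,-12.3,-12.3,0,0,0],[0,-16.9,-15.9,0,0,0],[0,-21.6,-19.3,0,0,0]]'; python3 -m crank '[[0,-4.5,-3.5,0,0,0],[0,-9.3,-6.7,0,0,0],[0,-14.3,-9.8,0,0,0],[0,-19.2,-12.7,0,0,0],[0,-24.2,-15.4,0,0,0]]'
python3 - <<'E'
from h import *
s,R=Rt();dp=s["tool_pos"]-[.5255,.1477,.1539];print(s["clock"],s["tool_pos"],s["ft_force"],s["grip_width"],"du",dp@[.153,.988,0],"dz",dp[2],s["joint_positions"])
E
```

```text
clock: 19.3
tool_pos: [0.5375, 0.2228, 0.2752]
eef_rot: [0.001, 0.997, -0.077, 0.001]
ft_force: [-0.1, -5.0, 5.0]
grip_width: 0.0106
clock: 19.8
tool_pos: [0.5415, 0.2477, 0.2901]
eef_rot: [-0.0, 0.997, -0.077, 0.001]
ft_force: [1.8, -4.2, 6.2]
grip_width: 0.0106
19.8 [0.5415 0.2477 0.2901] [ 1.7537 -4.2039  6.2373] 0.01059018574863202 du 0.10120685209242922 dz 0.13624885421593666 [ 0.6919  0.34    0.3725  0.001  -1.6013  0.7246]
```

```bash
python3 -m crank '[[0,-2,-1,0,0,0],[0,-4,-1.9,0,0,0],[0,-6,-2.7,0,0,0],[0,-8,-3.4,0,0,0],[0,-8,-3.4,0,0,0]]'
python3 - <<'E'
from h import *
for n in ["scene","wrist","top"]:
    p,d=cams.read_camera(n);cv2.imwrite(f"pics/{n}12.png",p);np.save(f"pics/{n}12.npy",d)
    if n=="scene":cv2.imwrite("pics/s12c.png",cv2.resize(p[40:270,180:400],None,fx=2.5,fy=2.5,interpolation=cv2.INTER_CUBIC))
s,R=Rt();dp=s["tool_pos"]-[.5255,.1477,.1539];x=-190+1000*dp@[.153,.988,0];z=40+1000*dp[2];print(s["clock"],s["tool_pos"],s["ft_force"],s["grip_width"],np.arctan2(z,-x)-.2075,np.hypot(x,z))
c=cams.get_calibration("scene");P=cloud(c,np.load("pics/scene12.npy")).reshape(-1,3)
u=np.array([.153,.988,0]);v=np.array([-.988,.153,0]);hg=np.array([.525,.1477,.132])+.19*u
L=np.stack([(P-hg)@u,(P-hg)@v,P[:,2]-.132],1)
m=(abs(L[:,1])<.065)&(L[:,0]>-.17)&(L[:,0]<-.01)&(L[:,2]>.01)&(L[:,2]<.2)
b=L[m];ang=np.arctan2(b[:,2],-b[:,0]);r=np.hypot(b[:,0],b[:,2])
print(len(b));print(np.histogram(ang[r>.1],bins=np.arange(.5,1.4,.05)))
E
```

```text
clock: 20.3
tool_pos: [0.5428, 0.2557, 0.2938]
eef_rot: [-0.001, 0.997, -0.077, 0.001]
ft_force: [1.2, -4.6, 6.7]
grip_width: 0.0106
20.45 [0.5428 0.2557 0.2937] [ 1.2958 -3.2522  7.4035] 0.010929796788567914 0.9416296105393118 197.09798065490727
1836
(array([  0,   0,   0,   0, 135, 183, 172, 174, 310,  78,  38,  99, 177,
        42,  18,   1,   0]), array([0.5 , 0.55, 0.6 , 0.65, 0.7 , 0.75, 0.8 , 0.85, 0.9 , 0.95, 1.  ,
       1.05, 1.1 , 1.15, 1.2 , 1.25, 1.3 , 1.35]))
```

View pics/s12c.png

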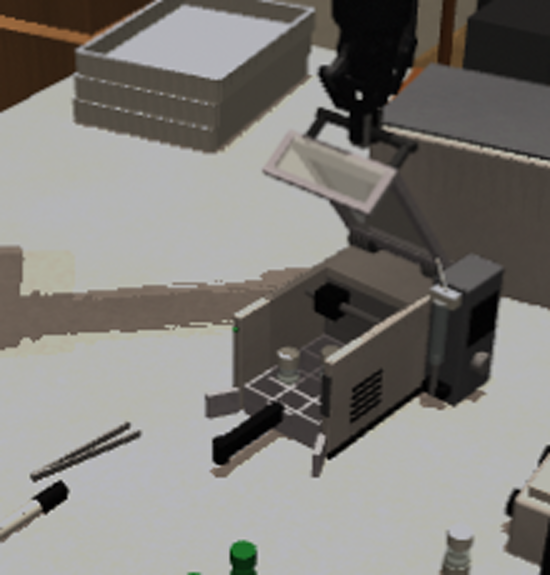

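```bash
python3 -m crank '[[0,3.5,1.6,0,0,0],[0,7,3.3,0,0,0],[0,10.4,5.1,0,0,0],[0,13.8,7,0,0,0],[0,17.2,8.8,0,0,0]]'; python3 -m crank '[[0,3.4,2,0,0,0],[0,6.7,4,0,0,0],[0,10,6.1,0,0,0],[0,13.2,8.2,0,0,0],[0,16.5,10.3,0,0,0]]'; python3 -m crank '[[0,2.4,1.5,0,0,0],[0,4.8,3.2,0,0,0],[0,6.5,4.3,0,0,0],[0,8,5.4,0,0,0],[0,8,5.4,0,0,0]]'
python3 - <<'E'
from h import *
for n in ["scene","wrist","top"]:
    p,d=cams.read_camera(n);cv2.imwrite(f"pics/{n}13.png",p);np.save(f"pics/{n}13.npy",d)
    if n=="scene":cv2.imwrite("pics/s13c.png",cv2.resize(p[40:270,180:400],None,fx=2.5,fy=2.5,interpolation=cv2.INTER_CUBIC))
s,R=Rt();dp=s["tool_pos"]-[.5255,.1477,.1539];x=-190+1000*dp@[.153,.988,0];z=40+1000*dp[2];print(s["clock"],s["tool_pos"],s["ft_force"],s["grip_width"],np.arctan2(z,-x)-.2075,np.hypot(x,z))
u=np.array([.153,.988,0]);v=np.array([-.988,.153,0]);hg=np.array([.525,.1477,.132])+.19*u
for n in ["scene","wrist","top"]:
    c=cams.get_calibration(n);P=cloud(c,np.load(f"pics/{n}13.npy")).reshape(-1,3)
    L=np.stack([(P-hg)@u,(P-hg)@v,P[:,2]-.132],1)
    b=L[(abs(L[:,1])<.066)&(L[:,0]>-.175)&(L[:,0]<-.02)&(L[:,2]>.015)&(L[:,2]<.16)]
    a=np.arctan2(b[:,2],-b[:,0]);h,e=np.histogram(a,bins=np.arange(.4,1.2,.02));print(n,len(b),dict(zip(e[:-1].round(2).tolist(),h.tolist())))
E
```

```text
clock: 20.95
tool_pos: [0.5401, 0.2392, 0.2849]
eef_rot: [-0.002, 0.997, -0.077, 0.001]
ft_force: [1.5, -2.0, 6.8]
grip_width: 0.011
clock: 21.45
tool_pos: [0.5374, 0.2227, 0.2734]
eef_rot: [-0.001, 0.997, -0.077, 0.001]
ft_force: [2.0, -1.9, 2.4]
grip_width: 0.011
clock: 21.95
tool_pos: [0.536, 0.2143, 0.2669]
eef_rot: [-0.0, 0.997, -0.077, -0.0]
ft_force: [5.4, 0.4, 0.2]
grip_width: 0.0104
22.1 [0.536  0.2144 0.267 ] [ 4.9837 -0.5321  0.149 ] 0.010705764851656573 0.6883400993600599 196.0702689228431
scene 1046 {0.4: 0, 0.42: 0, 0.44: 0, 0.46: 0, 0.48: 0, 0.5: 0, 0.52: 2, 0.54: 17, 0.56: 47, 0.58: 73, 0.6: 79, 0.62: 82, 0.64: 82, 0.66: 128, 0.68: 113, 0.7: 83, 0.72: 21, 0.74: 14, 0.76: 16, 0.78: 15, 0.8: 35, 0.82: 36, 0.84: 29, 0.86: 59, 0.88: 60, 0.9: 36, 0.92: 12, 0.94: 4, 0.96: 1, 0.98: 2, 1.0: 0, 1.02: 0, 1.04: 0, 1.06: 0, 1.08: 0, 1.1: 0, 1.12: 0, 1.14: 0, 1.16: 0}
wrist 30962 {0.4: 0, 0.42: 0, 0.44: 0, 0.46: 0, 0.48: 0, 0.5: 0, 0.52: 0, 0.54: 27, 0.56: 393, 0.58: 436, 0.6: 452, 0.62: 463, 0.64: 493, 0.66: 539, 0.68: 4058, 0.7: 12985, 0.72: 2289, 0.74: 1217, 0.76: 599, 0.78: 327, 0.8: 327, 0.82: 382, 0.84: 346, 0.86: 570, 0.88: 1603, 0.9: 2973, 0.92: 215, 0.94: 147, 0.96: 97, 0.98: 24, 1.0: 0, 1.02: 0, 1.04: 0, 1.06: 0, 1.08: 0, 1.1: 0, 1.12: 0, 1.14: 0, 1.16: 0}
top 2234 {0.4: 0, 0.42: 0, 0.44: 0, 0.46: 0, 0.48: 0, 0.5: 0, 0.52: 0, 0.54: 1, 0.56: 63, 0.58: 107, 0.6: 106, 0.62: 117, 0.64: 99, 0.66: 94, 0.68: 401, 0.7: 643, 0.72: 114, 0.74: 66, 0.76: 38, 0.78: 39, 0.8: 28, 0.82: 28, 0.84: 26, 0.86: 72, 0.88: 92, 0.9: 100, 0.92: 0, 0.94: 0, 0.96: 0, 0.98: 0, 1.0: 0, 1.02: 0, 1.04: 0, 1.06: 0, 1.08: 0, 1.1: 0, 1.12: 0, 1.14: 0, 1.16: 0}
```

View pics/s13c.png

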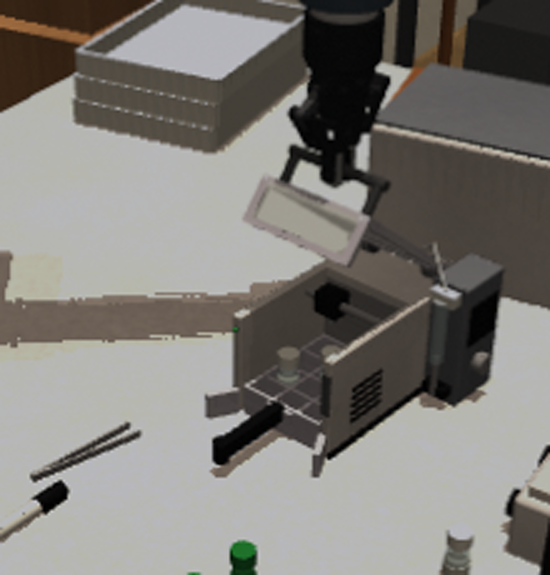

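View pics/wrist13.png

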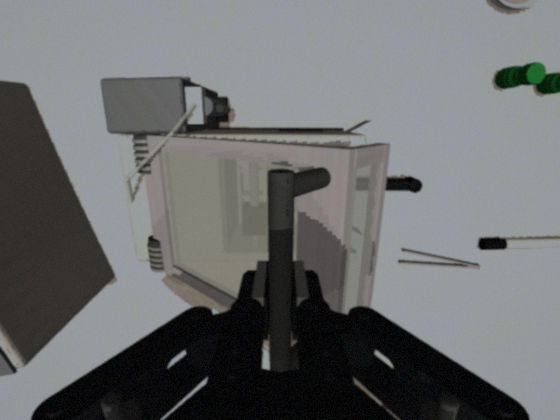

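View pics/top13.png

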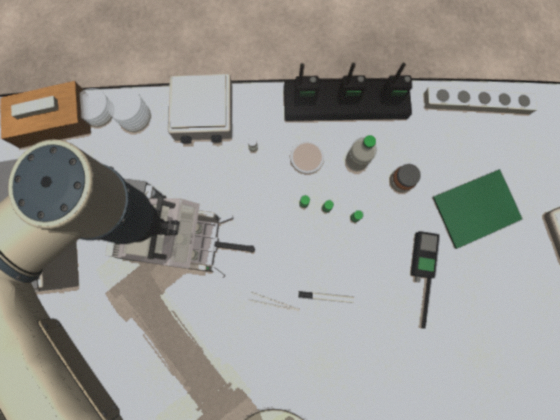

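Run:
```python
from h import *
u=np.array([.153,.988,0]);v=np.array([-.988,.153,0]);hg=np.array([.525,.1477,.0])+.19*u
for n in ["scene","top"]:
    c=cams.get_calibration(n);P=cloud(c,np.load(f"pics/{n}13.npy")).reshape(-1,3)
    L=np.stack([(P-hg)@u,(P-hg)@v,P[:,2]],1)
    for s in (1,-1):
        w=L[(s*L[:,1]>.052)&(s*L[:,1]<.072)&(L[:,0]>-.26)&(L[:,0]<-.1)&(L[:,2]>.05)&(L[:,2]<.128)];print(n,"wall",s,len(w),np.percentile(w[:,0],[0,1,3,10]) if len(w) else "")
    r=L[(abs(L[:,1])<.05)&(L[:,0]>-.26)&(L[:,0]<-.15)&(L[:,2]>.028)&(L[:,2]<.042)&(abs(L[:,1])>.012)];print(n,"rim",len(r),np.percentile(r[:,0],[0,1,3,10]) if len(r) else "")
    k=L[(abs(L[:,1])<.02)&(L[:,0]<-.21)&(L[:,0]>-.36)&(L[:,2]>.02)&(L[:,2]<.05)];print(n,"handle",len(k),k[:,0].min(),k[:,1].mean())
p=cv2.imread("pics/scene13.png");cv2.imwrite("pics/s13d.png",cv2.resize(p[160:240,255:355],None,fx=7,fy=7,interpolation=cv2.INTER_CUBIC))
```

```text
scene wall 1 716 [-0.2093 -0.206  -0.2049 -0.2015]
scene wall -1 739 [-0.2097 -0.2087 -0.2072 -0.2033]
scene rim 227 [-0.2104 -0.2087 -0.2062 -0.2043]
scene handle 281 -0.3061281774378162 -0.002754383663317531
top wall 1 111 [-0.2097 -0.2095 -0.2075 -0.2066]
top wall -1 160 [-0.2082 -0.208  -0.2077 -0.2069]
top rim 229 [-0.2088 -0.2075 -0.2053 -0.203 ]
top handle 236 -0.3054602327463249 -0.0015369150357237547
```

View pics/s13d.png

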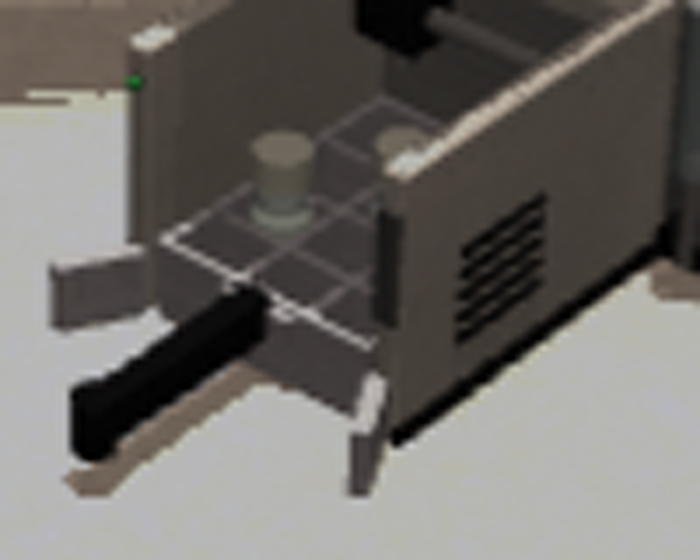

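```bash
python3 -m crank '[[0,0,0,0,0,0],[0,0,0,0,0,0],[0,0,0,0,0,0],[0,0,0,0,0,0],[0,0,0,0,0,0]]'; python3 -c "
from rig import workorder
print(workorder.sign_off())"
```

```text
clock: 22.6
tool_pos: [0.536, 0.2144, 0.2669]
eef_rot: [-0.0, 0.997, -0.077, -0.0]
ft_force: [5.5, 0.4, -0.4]
grip_width: 0.0106
the job is handed in; nothing more can be done
None
```

I loaded the tray, then lifted the hood past its balance point and eased it back. The arm is still holding the hood by its bar, and I handed the job in at 22.6 s.

- **Tray:** I slid it in by the handle until the stops took about 24 N and it moved no further. Afterwards its near rim was level with the instrument's front to within about 1 mm. That is as fine as the cameras resolve, so I can't confirm the last millimetre against the stops by sight.
- **Vials:** All four showed standing through the closed hood before the lift. With the hood raised, two were clearly visible and upright; the wall and hood hid the others.
- **Hood lift:** It reached about 0.94 rad by tool position, past the 0.87 needed. I moved it at about 0.2–0.3 rad/s throughout.
- **Hood hold:** It now stands at about 0.69 rad by tool position and about 0.70–0.72 by the depth images, inside the 0.60–0.77 band. The grip is 30 N and the pose was steady over the last half second.
- **One disagreement:** The bar's arc came out about 2–3 mm larger in radius than the stated 194 mm. This pushed outward on the gripper with up to about 8 N, mostly eased by the end. It puts roughly 0.01 rad of uncertainty on the angles.
- **Spring check:** I couldn't clearly separate the spring's own push from that outward load, so I only confirmed that the hood moved freely past the balance point.
- **Other things on the bench:** The last top picture shows the rest, including the green look-alikes, where they were.

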